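Hold a bayonet lid at its vent mark

TASK

Fit the blue lid on the grey drying-agent canister behind the left screen: let its two lugs down through the slots at the white marks until it is fully home, then twist it clockwise against the spring until its white line points at the green vent marks, halfway to the red lock marks. The spring turns it back, so finish while still gripping it and holding it there to let the canister breathe. Do not twist it on into the clicking lock, and leave the other things on the desk where they are.

Things in the scene. Friction and masses are not known exactly. Their poses are not given: they have to be found in the camera images.
- lid: Blue bayonet lid, loose, on top of a brown archive box (140 mm high). Origin: centre of underside; z up. Grip: block 56 (x) x 34 (y), z 22 to 54 mm; grasp across y. Flange 79 mm dia, z 17 to 22. Plug below: 62 mm dia, with two metal lugs at +x and -x, out to 38.5 mm, 14 wide (y), z 0 to 6. White line on top along x. A half turn looks and works the same. 0.14 kg, +-20 %.
- canister: Grey canister fixed on the desk, 92 mm dia, 120 high, black foot 112 mm dia. Origin: centre of underside; z up. Mouth 66 mm dia, lip 8 mm thick, slots for the lugs at +x and -x (white marks), 21 mm wide, out to 41 mm. Lid home: flange on the rim, lid origin at z 103 mm. Then it turns clockwise from above: green marks 40 deg from the slots, red (lock) 80.
- vent_ring (a joint): Hidden spring ring inside the canister, rad, 0 at rest. A lug of the lid meets it after about 8 deg of clockwise turn and pushes it on: about 0.55 with the lid at the green marks, 0.9 at 60 deg, where the lock starts to click. It pushes the lid back with 0.06 N m at 0, 0.15 at the green marks, and turns a lid back that is let go.
- archive_box: Brown archive box fixed on the desk, 88 (x) x 250 (y) x 140 mm high; the lid waits on its top. Origin: centre of underside. The right screen stands about 65 mm behind it (+x) and parallel to its y, top 0.38 m above the desk; the left screen, between robot and canister, is 0.34 m high, the arms carrying the screens up to 0.36 m: carry things over them.
- tape_roll: Bystander: roll of brown packing tape lying flat, 96 mm across, 48 high. Origin: centre of underside.
- pen_pot: Bystander: light grey pot of pens, 85 mm across, 146 high. Origin: centre of underside.
- label_roll: Bystander: roll of white labels lying flat, 68 mm across, 30 high. Origin: centre of underside.
- mouse: Bystander: black computer mouse, 97x60x36 mm. Origin: centre of underside.
- punch: Bystander: black two-hole punch, 105x115x73 mm. Origin: centre of underside.
- sticky_pad: Bystander: pad of yellow sticky notes, 51x77x12 mm. Origin: centre of underside.
- highlighter: Bystander: yellow highlighter lying on the desk before the right screen, 14 mm thick, 133 long. Origin: centre of underside.

How it is judged:
By the outcome, as a careful person would: the job done as asked, in the order asked, and still so for the second after the job is handed in, while the arm keeps its last pose, push and grip.
It also fails if it takes over 61 s, if anything falls off the work surface, if the arm or the gripper's body presses on something with over 40 N, if the wrist force passes 120 N, or if a joint passes its speed limit or range.

ROBOT

A 7-joint arm with a two-finger parallel gripper is mounted at the origin on a cart in front of the work surface, level with it; the furniture and walls round the work are solid. World frame = base frame: x ahead of the robot, y to its left, z up, the work surface at z = 0. Lengths are in m, angles in rad, forces in N, time in s.
With the tool pointing down it reaches from about 0.4 to 0.75 m from the base axis. Payload 19.5 kg.
Tool frame: the origin (TCP) lies at the very end of the fingers, on their centre line; the grasp point (between the pads) lies 19 mm behind it; z points along the fingers, y is the line along which they close (so a half turn about z gives the same grasp; the last joint's range is limited). The gripper opens to 85 mm and grips with 20 to 120 N. Pads are 22 mm wide; open, the fingers measure 114 mm over their backs; the gripper's body (76 mm by 85 mm) begins 54 mm behind the grasp point. The pads swing forward as they close: fully open they stand 13 mm farther back than shut.
Start: joints at [1.071, 0.707, -0.028, 1.485, 0.022, 0.951, -0.075], TCP at [0.254, -0.516, 0.231] pointing down, gripper open.
Joint ranges: [-2.71, 2.71], [-0.32, 2.16], [-1.57, 1.52], [0, 2.45], [-1.46, 4.6], [0, 2.02], [-2.83, 2.83]. Speed limits (rad/s): [1.89, 1.89, 2.57, 2.57, 3.01, 3.01, 3.01].

INTERFACE

Orientations are given as [roll, pitch, yaw] about the fixed x, y, z axes, in that order (R = Rz(yaw) Ry(pitch) Rx(roll)).
In Python, from workcell import r, grab_frame gives the robot as it stands.
- The arm moves only by the tool send_rows, never from a script. Its argument "series" is a list of rows, each a list of 3 entries, a list of its own where there are three numbers: the closure, from -1 (fully open) to 1 (shut), then the shift along the tool's x, y, z in units of 60 mm (1.0 is 60 mm), then the turn about the tool's z in units of 8 degrees (1.0 is 8 degrees). In form: [[jaw, [tx, ty, tz], turn], ...]. A call has 1 to 8 rows; each row shifts and turns the commanded pose from where the row before left it, along the tool's axes as they then stand; what a row does not reach is not made up. A row lasts 1/8 s, in which the tool goes at most 62.5 mm and 10.7 degrees, less where a joint would pass 70% of its speed; a pose out of reach is approached as far as the arm can. A call is refused whole if a number of a shift passes 1 or a number of a turn 1, either way. A call with a gripper value outside its range is refused whole. The fingers move at their own pace and stop on an object; "force" is the grip in N (left out, the last holds). Time passes only in rows, so rows that do not move let the fingers close. It gives the time, the measured TCP pose, the force, the opening and the grip force at its end, in the units of the state.
- r.observe(): the state, without advancing time (a new reading comes with each control period).
- grab_frame(name): name is "scene" or "side" or "wrist"; returns a dict with "pixels" (420x560x3 uint8, blue, green, red), "range_z" (420x560 float32, m along the optical axis (not along the pixel's ray), 0 where there is no reading), "vfov" (degrees; the focal length in pixels is half the picture's height over the tangent of half this angle, whatever the lens; pixels are square), "cx", "cy" (the principal point, pixels), "T" (4x4, takes a point from camera to world coordinates). Camera axes: x right, y down, z forward; pixel columns grow to the right and rows downward; lengths in m; the calibration is good to about 2 mm. A picture is of the moment at which its call begins.
- r.sign_off(): hands the job in; it is judged then, once.
The state is a dict: "time_s": time; "joint_positions": joint angles; "qd": joint speeds; "tau": joint torques, N m; "ee_pos": TCP position; "eef_rot": TCP orientation; "contact_force": force on the tool from outside, world axes, zero at the start; "wrist_torque": the same for the moment, N m; "opening": opening from 0.0 (shut) to 1.0 (fully open); "grasp_force": force on a finger pad.
Only numpy, scipy, OpenCV 4.12 (cv2) and the standard library are available. Lean on these libraries where they do the work, as an engineer would, in place of code of your own. Each camera call takes 0.05 s, during which the arm holds its last target. There are 200 camera calls.

## Working session

There is one attempt and no reset: what is moved stays moved. The work goes in short steps, Python scripts to look and compute and a tool call to move; the robot and the scene stay as the last step left them, time stands still between calls to the robot, and variables do not carry over. Pictures are saved under pics/ and viewed, at most 10 in all, crops included, and the job is handed in when it is done.

Besides the shell and the picture viewer there is one more tool, called after "Emit:" by a JSON object that holds its "op" and its "data". send_rows: Moves the arm, as the interface text tells. Its arguments: {"type":"object","properties":{"series":{"type":"array","items":{"type":"array"}},"force":{"type":"number"}},"required":["series"]}

```bash
mkdir -p pics; ls
cat > h.py <<'E'
import numpy as np, cv2
from workcell import r, grab_frame
def get(n):
    f=grab_frame(n); h=f["pixels"].shape[0]
    f["f"]=h/2/np.tan(np.radians(f["vfov"])/2); return f
def cloud(f):
    h,w=f["range_z"].shape; v,u=np.mgrid[:h,:w]; z=f["range_z"]
    p=np.stack([(u-f["cx"])/f["f"]*z,(v-f["cy"])/f["f"]*z,z],-1)
    return p@f["T"][:3,:3].T+f["T"][:3,3]
def ray(f,u,v,z):
    d=f["T"][:3,:3]@np.array([(u-f["cx"])/f["f"],(v-f["cy"])/f["f"],1]); o=f["T"][:3,3]
    return o+d*(z-o[2])/d[2]
E
python3 - <<'E'
from h import *
print(r.observe())
a=get("scene");b=get("side");c=get("wrist")
for n,f in zip("abc",(a,b,c)):
    np.savez(f"{n}.npz",**f); print(n,f["vfov"],f["T"].round(3).tolist())
cv2.imwrite("pics/scene.png",a["pixels"]);cv2.imwrite("pics/side.png",b["pixels"]);cv2.imwrite("pics/wrist.png",c["pixels"])
E
```

```text
pics
{'time_s': 0.0, 'joint_positions': array([ 1.07132248,  0.70712714, -0.02757679,  1.48496984,  0.02195383,
        0.95090587, -0.07548451]), 'qd': array([-0.00031855, -0.00105182,  0.00199539, -0.00019518, -0.00052466,
       -0.00126961, -0.0016396 ]), 'tau': array([ 4.69978795e-05, -8.83203650e+01,  1.23488657e+00, -2.36163926e+01,
        1.70885457e-02,  6.44541200e-03, -8.83870734e-05]), 'ee_pos': array([ 0.25400136, -0.51557108,  0.23082082]), 'eef_rot': array([-3.14048375e+00,  2.41986653e-05,  4.57731514e-01]), 'contact_force': array([ 0.61468142, -0.43900125, -0.54307732]), 'wrist_torque': array([-0.02824906, -0.01640715,  0.03895962]), 'grasp_force': 0.0, 'opening': 0.9982161135848129}
a 46.33880975624183 [[-0.438, -0.631, 0.64, -0.418], [-0.899, 0.296, -0.323, 0.565], [0.014, -0.717, -0.697, 1.192], [0.0, 0.0, 0.0, 1.0]]
b 52.97151146708452 [[-0.679, -0.634, 0.371, 0.161], [-0.734, 0.589, -0.338, 0.423], [-0.004, -0.501, -0.865, 1.08], [0.0, 0.0, 0.0, 1.0]]
c 63.99769440657213 [[0.442, -0.856, -0.266, 0.322], [-0.897, -0.423, -0.13, -0.482], [-0.001, 0.297, -0.955, 0.374], [0.0, 0.0, 0.0, 1.0]]
```

View pics/scene.png

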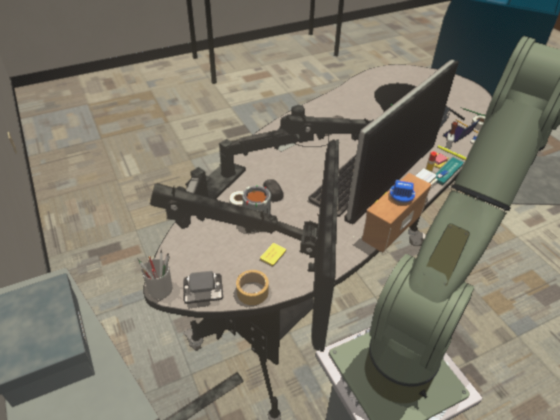

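View pics/side.png

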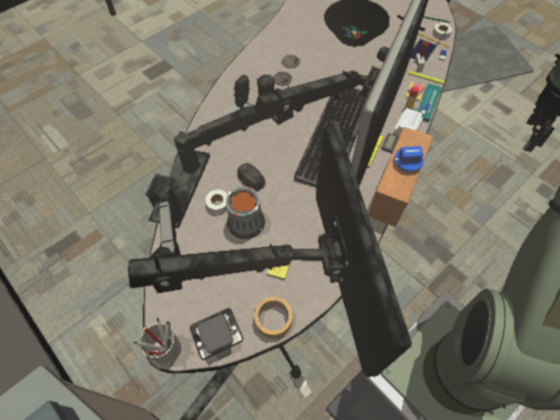

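The lid shows at side (410,158) and scene (402,190) on the brown box. The canister mouth is at side (243,203) and scene (257,197), with the left screen's arm passing in front (towards the robot). Next I'll measure both.

```bash
cat >> h.py <<'E'
def circ(p):
    for _ in range(5):
        A=np.c_[2*p,np.ones(len(p))]; s=np.linalg.lstsq(A,(p**2).sum(1),rcond=None)[0]
        R=np.sqrt(s[2]+s[0]**2+s[1]**2); e=abs(np.linalg.norm(p-s[:2],axis=1)-R); p=p[e<max(.003,2*e.std())]
    return s[:2],R,len(p)
E
python3 - <<'E'
from h import *
for n in "ab":
    f=dict(np.load(n+".npz")); f["f"]=float(f["f"]); P=cloud(f); im=f["pixels"]; hsv=cv2.cvtColor(im,cv2.COLOR_BGR2HSV)
    H,S,V=hsv[...,0],hsv[...,1].astype(int),hsv[...,2]
    blue=(H>100)&(H<130)&(S>120)&(P[...,2]>.12)&(P[...,2]<.25)&(f["range_z"]>0)
    p=P[blue]; print(n,"lid px",blue.sum(),p.min(0).round(3),p.max(0).round(3),np.median(p,0).round(3))
    top=p[p[:,2]>.187]; print(" top",len(top),top.mean(0).round(4), np.median(top[:,2]).round(4))
    q=top[:,:2].astype(np.float32); rr=cv2.minAreaRect(q*1000); print(rr)
    # canister
    u0,v0=(257,197) if n=="a" else (243,204)
    sl=P[v0-30:v0+45,u0-30:u0+30]; print(" can region z", np.percentile(sl[...,2],[1,10,50,90,99]).round(3))
    rim=sl[(sl[...,2]>.112)&(sl[...,2]<.126)]
    print(len(rim), rim.mean(0).round(3), circ(rim[:,:2]))
    c=im[v0-35:v0+45,u0-40:u0+40]; cv2.imwrite(f"pics/can_{n}.png",cv2.resize(c,None,fx=7,fy=7,interpolation=cv2.INTER_CUBIC))
    wid=im[110:250,340:460] if n=="b" else im[140:250,340:460]
# combos
a=cv2.imread("pics/can_a.png");b=cv2.imread("pics/can_b.png");
f=dict(np.load("b.npz"));l=cv2.resize(f["pixels"][135:185,385:435],None,fx=8,fy=8,interpolation=cv2.INTER_CUBIC)
o=np.hstack([cv2.resize(a,(400,400)),cv2.resize(b,(400,400))]); cv2.imwrite("pics/cans.png",o); cv2.imwrite("pics/lid.png",l)
E
```

```text
a lid px 280 [ 0.405 -0.333  0.155] [ 0.484 -0.263  0.199] [ 0.433 -0.292  0.167]
 top 105 [ 0.4406 -0.2992  0.1929] 0.1932
((443.9810791015625, -302.87359619140625), (53.06746292114258, 39.32181167602539), 54.40898895263672)
 can region z [-0.005 -0.002  0.02   0.25   0.278]
274 [0.667 0.102 0.119] (array([0.66903154, 0.10171594]), np.float64(0.04122741547788627), 116)
b lid px 323 [ 0.404 -0.328  0.156] [ 0.478 -0.267  0.198] [ 0.433 -0.292  0.166]
 top 153 [ 0.4406 -0.2996  0.1933] 0.1935
((442.3602294921875, -302.3675231933594), (51.527286529541016, 30.954822540283203), 49.45283889770508)
 can region z [-0.004 -0.002  0.006  0.118  0.256]
446 [0.667 0.101 0.119] (array([0.66681468, 0.10038567]), np.float64(0.04164621297405198), 189)
```

View pics/cans.png

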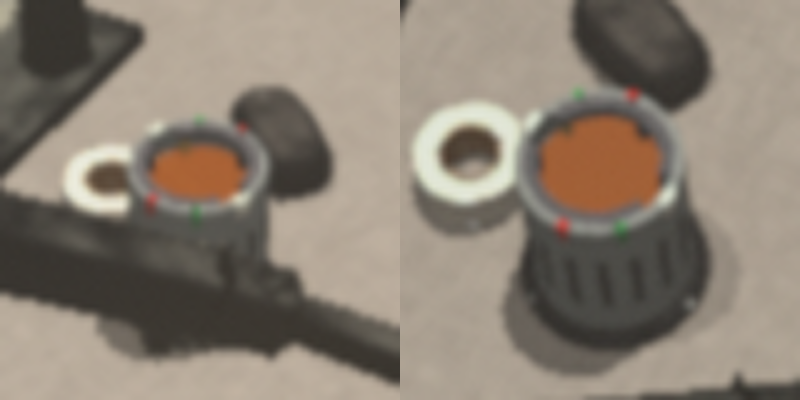

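The white marks are at side-crop (535,118) and (668,195), green at (578,95) and (622,228), and red at (633,95) and (562,228). Scene agrees: white is at upper left and lower right of the rim.

Run:
```python
from h import *
f=dict(np.load("b.npz"));P=cloud(f)
g=dict(np.load("a.npz"));Q=cloud(g)
px=lambda x,y:((x-400)/5+203,y/5+169)
pa=lambda x,y:(x/5+217,y/5+162)
for n,fr,m,A,B in [("white",f,px,(535,118),(668,195)),("green",f,px,(578,95),(622,228)),("red",f,px,(633,95),(562,228)),("whiteA",g,pa,(155,129),(240,201)),("greenA",g,pa,(200,121),(196,215)),("redA",g,pa,(243,128),(151,202))]:
    p,q=ray(fr,*m(*A),.12),ray(fr,*m(*B),.12); d=q-p
    print(n,p[:2].round(4),q[:2].round(4),"mid",((p+q)/2)[:2].round(4),"ang",np.degrees(np.arctan2(d[1],d[0])).round(1))
c=np.array([.667,.101])
R=np.concatenate([P.reshape(-1,3),Q.reshape(-1,3)]); d=np.linalg.norm(R[:,:2]-c,axis=1)
s=R[(R[:,2]>.14)&(R[:,2]<.5)&(d<.3)]; ds=np.linalg.norm(s[:,:2]-c,axis=1)
for lo in range(0,300,25):
    k=s[(ds>=lo/1e3)&(ds<(lo+25)/1e3)]
    if len(k): print(lo,len(k),k.min(0).round(3),k.max(0).round(3),k.mean(0).round(3))
# screens
for x0 in np.arange(.2,1.0,.05):
    k=R[(abs(R[:,0]-x0)<.01)&(R[:,2]>.2)&(R[:,2]<.42)&(R[:,1]>-.6)&(R[:,1]<.4)]
    if len(k): print(round(x0,2),len(k),np.percentile(k[:,1],[0,10,50,90,100]).round(3),k[:,2].max().round(3))
# lid white line & box
hsv=cv2.cvtColor(f["pixels"],cv2.COLOR_BGR2HSV)
H=hsv[...,0];S=hsv[...,1].astype(int)
br=(H<16)&(S>100)&(abs(P[...,2]-.14)<.008)&(P[...,1]<-.1); print("box",cv2.minAreaRect((P[br][:,:2]*1000).astype(np.float32)))
for n,fr in (("a",g),("b",f)):
    K=cloud(fr);hs=cv2.cvtColor(fr["pixels"],cv2.COLOR_BGR2HSV)
    m=(abs(K[...,2]-.1935)<.008)&(np.hypot(K[...,0]-.442,K[...,1]+.3)<.045)&(hs[...,1]<130)
    print(n,m.sum(),K[m].mean(0).round(3)); 
    if m.sum()>4: print(np.degrees(cv2.fitLine((K[m][:,:2]*1000).astype(np.float32),2,0,.1,.1)[:2].ravel()@[1,0]),cv2.fitLine((K[m][:,:2]*1000).astype(np.float32),2,0,.1,.1).ravel())
```

```text
white [0.7104 0.1087] [0.6249 0.0878] mid [0.6677 0.0983] ang -166.3
green [0.706  0.0821] [0.6262 0.1187] mid [0.6661 0.1004] ang 155.4
red [0.6856 0.0602] [0.6476 0.1418] mid [0.6666 0.101 ] ang 114.9
whiteA [0.7123 0.1105] [0.6255 0.089 ] mid [0.6689 0.0997] ang -166.1
greenA [0.7071 0.0804] [0.6255 0.1197] mid [0.6663 0.1   ] ang 154.2
redA [0.6887 0.0575] [0.6488 0.1408] mid [0.6687 0.0992] ang 115.6
150 151 [ 0.734 -0.059  0.159] [0.762 0.255 0.321] [ 0.744 -0.05   0.289]
175 1142 [ 0.675 -0.091  0.14 ] [0.825 0.301 0.321] [0.748 0.086 0.234]
200 3841 [ 0.444 -0.118  0.14 ] [0.887 0.326 0.335] [0.663 0.05  0.231]
225 5973 [ 0.417 -0.142  0.14 ] [0.917 0.345 0.339] [0.589 0.076 0.247]
250 3940 [ 0.392 -0.168  0.141] [0.941 0.368 0.339] [0.547 0.108 0.264]
275 2799 [ 0.367 -0.194  0.148] [0.956 0.388 0.338] [0.51  0.138 0.277]
0.2 629 [0.097 0.109 0.137 0.149 0.153] 0.338
0.25 973 [-0.501 -0.483  0.082  0.116  0.122] 0.409
0.3 512 [-0.572  0.046  0.074  0.087  0.094] 0.42
0.35 506 [0.001 0.016 0.045 0.058 0.071] 0.338
0.4 564 [-0.027 -0.012  0.019  0.096  0.121] 0.337
0.45 1114 [-0.058 -0.033  0.17   0.215  0.232] 0.339
0.5 1913 [-0.203 -0.181 -0.037  0.312  0.333] 0.387
0.55 1676 [-0.316 -0.292 -0.102  0.383  0.4  ] 0.387
0.6 725 [-0.427 -0.412 -0.384  0.352  0.383] 0.387
0.65 647 [-0.54  -0.526 -0.496  0.316  0.342] 0.386
0.7 599 [-0.6   -0.555 -0.35  -0.291 -0.255] 0.385
0.75 727 [-0.325 -0.213 -0.1   -0.052 -0.045] 0.322
0.8 237 [-0.141 -0.135 -0.111 -0.101 -0.084] 0.309
0.85 143 [-0.1   -0.078 -0.056 -0.038 -0.02 ] 0.216
box ((446.5768127441406, -303.52130126953125), (86.44933319091797, 251.71896362304688), 21.929759979248047)
a 59 [ 0.447 -0.307  0.193]
33.83995026168015 [   0.59061855    0.80695087  447.3227     -306.62582   ]
b 113 [ 0.441 -0.307  0.193]
43.38924457046414 [   0.7572852     0.65308434  441.31656    -306.88535   ]
```

View pics/lid.png

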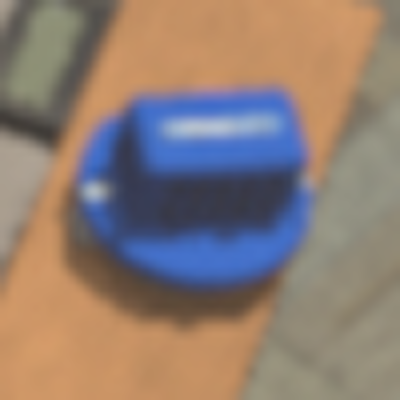

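The crop shows the lid's white line running from (165,128) to (280,123), and flange marks at (95,190) and (308,185).

```bash
cat >> h.py <<'E'
def plan(x,y,z,yawdeg):
    s=r.observe(); p=s["ee_pos"]; w=s["eef_rot"][2]; d=np.array([x,y,z])-p
    print("t",round(s["time_s"],2),"tcp",p.round(4),"rpy",np.degrees(s["eef_rot"]).round(2),"open",round(s["opening"],3),"grip",round(s["grasp_force"],1),"F",s["contact_force"].round(1),"M",s["wrist_torque"].round(2))
    tx=d@[np.cos(w),np.sin(w),0]; ty=d@[np.sin(w),-np.cos(w),0]
    a=(np.degrees(w)-yawdeg+180)%360-180
    print("units tool-xyz",np.array([tx,ty,-d[2]])/.06,"turn units",a/8)
E
python3 - <<'E'
from h import *
f=dict(np.load("b.npz"))
m=lambda x,y:(385+x/8,135+y/8)
for A,B,z in [((165,128),(280,123),.194),((95,190),(308,185),.162)]:
    p,q=ray(f,*m(*A),z),ray(f,*m(*B),z);d=q-p;print(p.round(4),q.round(4),((p+q)/2).round(4),np.degrees(np.arctan2(d[1],d[0]))%180)
plan(.441,-.3,.30,45)
E
```

```text
[ 0.4526 -0.2906  0.194 ] [ 0.428  -0.3201  0.194 ] [ 0.4403 -0.3054  0.194 ] 50.148830281664544
[ 0.4625 -0.2782  0.162 ] [ 0.4147 -0.3326  0.162 ] [ 0.4386 -0.3054  0.162 ] 48.70918108387744
t 0.15 tcp [ 0.254  -0.5156  0.231 ] rpy [-179.96    0.     26.23] open 1.0 grip 0.0 F [ 0.3 -0.6 -0.1] M [-0.    0.01  0.02]
units tool-xyz [ 4.38318844 -1.84690001 -1.15063076] turn units -2.3468300899846
```

Emit:
{"op": "send_rows", "data": {"series": [[-1, [0.4, -0.2, -0.45], 0], [-1, [0.6, -0.25, -0.4], 0], [-1, [0.7, -0.28, -0.3], 0], [-1, [0.7, -0.28, 0], 0], [-1, [0.7, -0.28, 0], 0], [-1, [0.7, -0.28, 0], 0], [-1, [0.53, -0.22, 0], 0], [-1, [0, 0, 0], -0.7]]}}

```text
time_s: 1.15
ee_pos: [0.4414, -0.3023, 0.3]
eef_rot: [-3.141, -0.001, 0.561]
contact_force: [-0.7, -1.3, 0.7]
opening: 0.998
grasp_force: 0.0
```

Emit:
{"op": "send_rows", "data": {"series": [[-1, [0, 0, 0], -0.7], [-1, [0, 0, 0], -0.7], [-1, [0, 0, 0], -0.8], [-1, [0, 0, 0], 0], [-1, [0, 0, 0], 0]]}}

```text
time_s: 1.78
ee_pos: [0.4397, -0.3046, 0.3002]
eef_rot: [-3.141, -0.0, 0.86]
contact_force: [-0.1, 0.3, -0.1]
opening: 1.001
grasp_force: 0.0
```

Run:
```python
from h import *
plan(.4395,-.3045,.30,49.5)
f=get("wrist"); np.savez("w1.npz",**f); cv2.imwrite("pics/w1.png",f["pixels"]); print(f["T"][:3,3])
P=cloud(f);hs=cv2.cvtColor(f["pixels"],cv2.COLOR_BGR2HSV)
b=(hs[...,0]>100)&(hs[...,0]<130)&(hs[...,1]>100)&(P[...,2]>.15)
fl=b&(abs(P[...,2]-.162)<.004); print("flange",fl.sum(),circ(P[fl][:,:2]) )
ed=cv2.findContours(b.astype(np.uint8),cv2.RETR_EXTERNAL,cv2.CHAIN_APPROX_NONE)[0]; 
t=(abs(P[...,2]-.194)<.004)&(np.hypot(P[...,0]-.44,P[...,1]+.304)<.05)
print("top",t.sum(),np.median(P[t],0),cv2.minAreaRect((P[t][:,:2]*1000).astype(np.float32)))
w=t&(hs[...,1]<90); print("line",w.sum(),P[w].mean(0)); v=cv2.fitLine((P[w][:,:2]*1000).astype(np.float32),2,0,.1,.1).ravel();print(v,np.degrees(np.arctan2(v[1],v[0])))
```

```text
t 1.77 tcp [ 0.4397 -0.3046  0.3002] rpy [-179.98   -0.     49.28] open 1.001 grip 0.0 F [-0.1  0.3 -0.1] M [-0.01 -0.01  0.01]
units tool-xyz [-0.00021454 -0.00323546  0.00347924] turn units -0.027817831754862965
[ 0.48893842 -0.24675095  0.44336117]
flange 3136 (array([ 0.44423528, -0.3036471 ]), np.float64(0.033432891091541045), 944)
top 2943 [ 0.4434241  -0.30319185  0.19433911] ((442.1434020996094, -304.88427734375), (55.96580123901367, 34.64345169067383), 51.120723724365234)
line 267 [ 0.44212782 -0.30515477  0.19481303]
[   0.6541719    0.7563459  442.1278    -305.1548   ] 49.143112
```

View pics/w1.png

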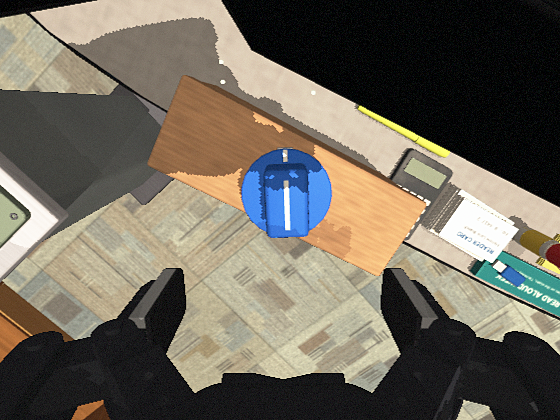

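The wrist view shows the lid at (286,195) with its line nearly vertical, between the fingers' planes. Centre is about (0.442, −0.305) and yaw about 50°.

Emit:
{"op": "send_rows", "data": {"series": [[-1, [0.02, 0.03, 0.6], -0.1], [-1, [0, 0, 0.6], 0], [-1, [0, 0, 0.6], 0], [-1, [0, 0, 0.3], 0], [-1, [0, 0, 0.18], 0], [-1, [0, 0, 0], 0], [-1, [0, 0, 0], 0]]}}

```text
time_s: 2.7
ee_pos: [0.4421, -0.305, 0.1642]
eef_rot: [3.141, -0.0, 0.876]
contact_force: [-0.3, 0.3, -0.1]
opening: 1.007
grasp_force: 0.0
```

Emit:
{"op": "send_rows", "data": {"series": [[0.0, [0, 0, 0], 0], [0.2, [0, 0, 0], 0], [1, [0, 0, 0], 0], [1, [0, 0, 0], 0], [1, [0, 0, 0], 0], [1, [0, 0, 0], 0], [1, [0, 0, 0], 0], [1, [0, 0, 0], 0]], "force": 60}}

```text
time_s: 3.7
ee_pos: [0.442, -0.3049, 0.1638]
eef_rot: [3.141, -0.0, 0.877]
contact_force: [-0.4, 1.0, 5.9]
opening: 0.386
grasp_force: 60.4
```

Emit:
{"op": "send_rows", "data": {"series": [[1, [0, 0, -0.3], 0], [1, [0, 0, -0.6], 0], [1, [0, 0, -0.7], 0], [1, [0, 0, -0.8], 0], [1, [0, 0, -0.8], 0], [1, [0, 0, -0.8], 0], [1, [0, 0, -0.7], 0], [1, [0, 0, -0.3], 0]]}}

```text
time_s: 4.7
ee_pos: [0.4419, -0.3049, 0.4655]
eef_rot: [3.139, -0.0, 0.877]
contact_force: [0.0, 0.3, -1.7]
opening: 0.384
grasp_force: 59.8
```

Run:
```python
from h import *
plan(.667,.10,.46,50-36)
f=get("wrist"); np.savez("w2.npz",**f); cv2.imwrite("pics/w2.png",f["pixels"])
T=np.eye(4);s=r.observe();w=s["eef_rot"][2];p=s["ee_pos"]
P=cloud(f)-p; X=P@[np.cos(w),np.sin(w),0]; Y=P@[np.sin(w),-np.cos(w),0]; Z=-P[...,2]
hs=cv2.cvtColor(f["pixels"],cv2.COLOR_BGR2HSV)
b=(hs[...,0]>100)&(hs[...,0]<130)&(hs[...,1]>100)&(abs(X)<.06)&(abs(Y)<.06)&(abs(Z)<.08)
print(b.sum(),np.percentile(Z[b],[1,25,50,75,99]).round(4))
for lo in np.arange(-.045,.03,.005):
    k=b&(Z>=lo)&(Z<lo+.005)
    if k.sum()>20: print(lo.round(3),k.sum(),X[k].min().round(4),X[k].max().round(4),Y[k].min().round(4),Y[k].max().round(4))
fl=b&(Z>-.003)&(Z<.008); A=np.c_[X[fl],Y[fl],np.ones(fl.sum())]; print("flange plane",np.linalg.lstsq(A,Z[fl],rcond=None)[0])
wm=(hs[...,1]<70)&(hs[...,2]>150)&(abs(X)<.045)&(abs(Y)<.02)&(Z>-.04)&(Z<.01)
print("white",wm.sum(), [ (X[wm&(Z>a)&(Z<c)].mean().round(4),Y[wm&(Z>a)&(Z<c)].mean().round(4),Z[wm&(Z>a)&(Z<c)].mean().round(4)) for a,c in((-.04,-.02),(-.005,.01)) if (wm&(Z>a)&(Z<c)).any()])
```

```text
t 4.7 tcp [ 0.4419 -0.3049  0.4655] rpy [ 1.7987e+02 -3.0000e-02  5.0230e+01] open 0.384 grip 59.8 F [ 0.   0.3 -1.7] M [-0.02  0.01  0.04]
units tool-xyz [ 7.58636962 -1.43343955  0.09213652] turn units 4.528409097879802
17674 [-0.0678 -0.0296 -0.0284  0.002   0.0041]
-0.045 42 -0.007 0.0129 -0.0393 0.0379
-0.035 1776 -0.0243 0.0273 -0.0306 0.0291
-0.03 7995 -0.0277 0.0289 -0.0307 0.0292
-0.025 429 -0.0238 0.0287 -0.031 0.0294
-0.02 368 0.0067 0.0288 -0.031 0.0294
-0.015 325 0.0068 0.0285 -0.031 0.0292
-0.01 318 0.0068 0.0286 -0.0294 0.0278
-0.005 192 0.0243 0.0284 -0.0177 0.016
-0.0 5781 -0.009 0.0397 -0.0394 0.0386
0.005 95 0.0205 0.0397 -0.0263 0.0327
flange plane [ 0.00786563 -0.0015056   0.00222664]
white 929 [(np.float64(0.0005), np.float64(-0.001), np.float64(-0.03)), (np.float64(0.0341), np.float64(-0.0008), np.float64(0.0016))]
```

View pics/w2.png

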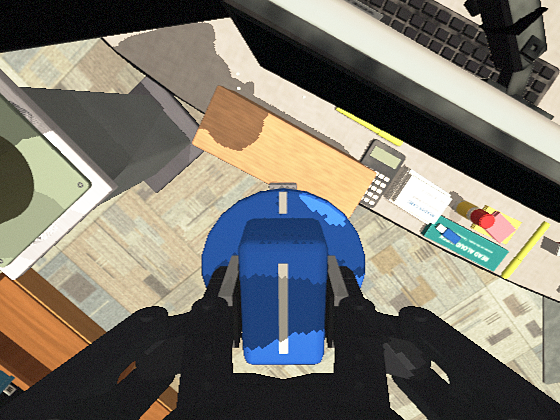

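Lid is held straight and centred in the grip: line at (284,310), within about 1 mm of the tool axis, with its origin 24 mm below the TCP. Next I carry it over the left screen to just short of the canister, so the wrist camera can see the mouth.

Emit:
{"op": "send_rows", "data": {"series": [[1, [0.4, -0.15, 0], 0], [1, [0.75, -0.29, 0], 0], [1, [0.9, -0.35, 0], 0], [1, [0.9, -0.35, 0], 0], [1, [0.9, -0.35, 0], 0], [1, [0.9, -0.35, 0], 0], [1, [0.9, -0.35, 0], 0], [1, [0.6, -0.23, 0], 0]]}}

```text
time_s: 5.75
ee_pos: [0.5703, 0.0788, 0.4626]
eef_rot: [-3.14, 0.001, 0.879]
contact_force: [-0.1, -1.4, -0.3]
opening: 0.393
grasp_force: 59.8
```

Emit:
{"op": "send_rows", "data": {"series": [[1, [0, 0, 0], 0.5], [1, [0, 0, 0], 0.8], [1, [0, 0, 0], 0.9], [1, [0, 0, 0], 0.9], [1, [0, 0, 0], 0.9], [1, [0, 0, 0], 0.5], [1, [0, 0, 0], 0], [1, [0, 0, 0], 0]]}}

```text
time_s: 6.75
ee_pos: [0.5701, 0.0762, 0.4632]
eef_rot: [-3.141, 0.0, 0.25]
contact_force: [0.6, 0.1, -1.1]
opening: 0.384
grasp_force: 59.9
```

Run:
```python
from h import *
plan(.667,.10,.30,14.3)
f=get("wrist"); np.savez("w3.npz",**f); P=cloud(f); im=f["pixels"]
print(r.observe()["joint_positions"].round(3))
c=np.array([.667,.1]); d=np.hypot(P[...,0]-c[0],P[...,1]-c[1]); z=P[...,2]
rim=(d<.06)&(abs(z-.12)<.006)&(f["range_z"]>0); print("rim",rim.sum(),np.median(z[rim]),circ(P[rim][:,:2]))
cn=cv2.convexHull((np.argwhere(rim)[:,::-1]).astype(np.int32)); el=cv2.fitEllipse(cn); print(el, ray(f,*el[0],.12))
hs=cv2.cvtColor(im,cv2.COLOR_BGR2HSV); ring=(d<.048)&(d>.030)&(abs(z-.12)<.012)
for n,m in (("white",(hs[...,1]<40)&(hs[...,2]>170)),("green",(abs(hs[...,0].astype(int)-60)<20)&(hs[...,1]>90)),("red",((hs[...,0]<8)|(hs[...,0]>172))&(hs[...,1]>120))):
    k,l,st,ce=cv2.connectedComponentsWithStats((m&ring).astype(np.uint8))
    for i in range(1,k):
        if st[i,4]>3: q=ray(f,*ce[i],.12); print(n,st[i,4],ce[i].round(1),q[:2].round(4),np.degrees(np.arctan2(q[1]-c[1],q[0]-c[0])).round(1))
cv2.imwrite("pics/w3.png",im)
```

```text
t 6.75 tcp [0.5701 0.0762 0.4632] rpy [-1.7999e+02  3.0000e-02  1.4330e+01] open 0.384 grip 59.9 F [ 0.6  0.1 -1.1] M [-0.07  0.04  0.01]
units tool-xyz [1.66229805 0.01542546 2.71956546] turn units 0.0032725666082953353
[-0.185  0.58  -0.008  0.909  0.004  1.653 -1.513]
rim 1718 0.12059123005117656 (array([0.66900032, 0.10073978]), np.float64(0.040981091082373744), 766)
((283.8418273925781, 82.64582061767578), (67.58899688720703, 72.55049896240234), 6.325631618499756) [0.67041164 0.1010753  0.12      ]
white 411 [278.8  61.5] [0.6944 0.1141] 27.3
white 5 [306.6  67.6] [0.6963 0.0762] -39.1
white 5 [309.2  76.6] [0.6863 0.0698] -57.4
white 4 [310.5  81. ] [0.6814 0.0666] -66.7
white 374 [288.4 104.7] [0.6443 0.0878] -151.9
white 5 [257.8  86.4] [0.657  0.1342] 106.3
white 5 [309.2  90.4] [0.6694 0.065 ] -86.1
green 12 [305.5  56.5] [0.7091 0.0813] -24.0
green 14 [263.6 110.2] [0.6287 0.1193] 153.2
red 14 [316.5  77.5] [0.6877 0.0599] -62.7
red 13 [251.6  90.2] [0.6501 0.1413] 112.3
```

View pics/w3.png

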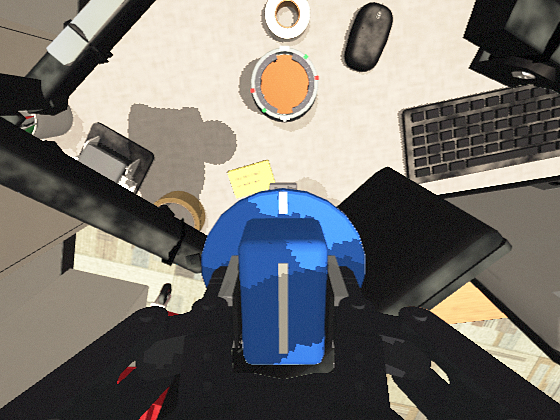

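The wrist view shows the canister mouth at (284,83), slots with white marks at (279,61) and (288,105) in line with the lid, green marks at (305,56) and (264,110). Centre is about (0.668, 0.100) and yaw 14.7°.

Emit:
{"op": "send_rows", "data": {"series": [[1, [0.4, 0, 0], -0.05], [1, [0.7, 0.02, 0], 0], [1, [0.58, 0.01, 0], 0], [1, [0, 0, 0.3], 0], [1, [0, 0, 0.7], 0], [1, [0, 0, 0.8], 0], [1, [0, 0, 0.8], 0], [1, [0, 0, 0.8], 0]]}}

```text
time_s: 7.8
ee_pos: [0.6496, 0.0951, 0.2585]
eef_rot: [-3.138, -0.002, 0.251]
contact_force: [0.8, -0.4, -1.6]
opening: 0.389
grasp_force: 59.9
```

Emit:
{"op": "send_rows", "data": {"series": [[1, [0, 0, 0.7], 0], [1, [0, 0, 0.5], 0], [1, [0, 0, 0], 0], [1, [0, 0, 0], 0]]}}

```text
time_s: 8.3
ee_pos: [0.6505, 0.0954, 0.1893]
eef_rot: [-3.139, -0.004, 0.251]
contact_force: [-0.1, 0.5, -1.1]
opening: 0.391
grasp_force: 59.8
```

```bash
cat > rel.py <<'E'
from h import *
import sys
n=sys.argv[1]
plan(.6682,.1003,.15,14.6)
fs={k:get(k) for k in("scene","side","wrist")}; o=[]
for k,f in fs.items():
    P=cloud(f);im=f["pixels"];hs=cv2.cvtColor(im,cv2.COLOR_BGR2HSV); np.savez(f"{n}_{k}.npz",**f)
    d=np.hypot(P[...,0]-.668,P[...,1]-.1)
    b=(hs[...,0]>100)&(hs[...,0]<130)&(hs[...,1]>90)&(d<.07)&(P[...,2]>.1)&(P[...,2]<.3)
    rim=(d<.055)&(abs(P[...,2]-.12)<.005)&~b
    print(k,"blue",b.sum(),"rim",rim.sum())
    if b.sum(): print("  blue z",np.percentile(P[b][:,2],[2,50,98]).round(4))
    if k!="wrist":
        q=[(f["T"][:3,:3].T@(np.array([.668,.1,.14])-f["T"][:3,3]))]; q=q[0]; u,v=int(f["cx"]+f["f"]*q[0]/q[2]),int(f["cy"]+f["f"]*q[1]/q[2])
        print("  crop origin",u-32,v-40); o.append(cv2.resize(im[v-40:v+40,u-32:u+32],(400,500),interpolation=cv2.INTER_CUBIC))
cv2.imwrite(f"pics/{n}.png",np.hstack(o))
cv2.imwrite(f"pics/{n}w.png",fs["wrist"]["pixels"])
E
python3 rel.py r1
```

```text
t 8.3 tcp [0.6505 0.0954 0.1893] rpy [-179.83   -0.21   14.36] open 0.391 grip 59.8 F [-0.1  0.5 -1.1] M [ 0.    0.02 -0.07]
units tool-xyz [ 0.30563178 -0.00569155  0.65514047] turn units -0.030260620163613083
scene blue 239 rim 171
  blue z [0.1836 0.1914 0.2221]
  crop origin 224 150
side blue 343 rim 228
  blue z [0.1847 0.1903 0.2223]
  crop origin 209 156
wrist blue 17927 rim 4278
  blue z [0.1868 0.2188 0.2609]
```

View pics/r1.png

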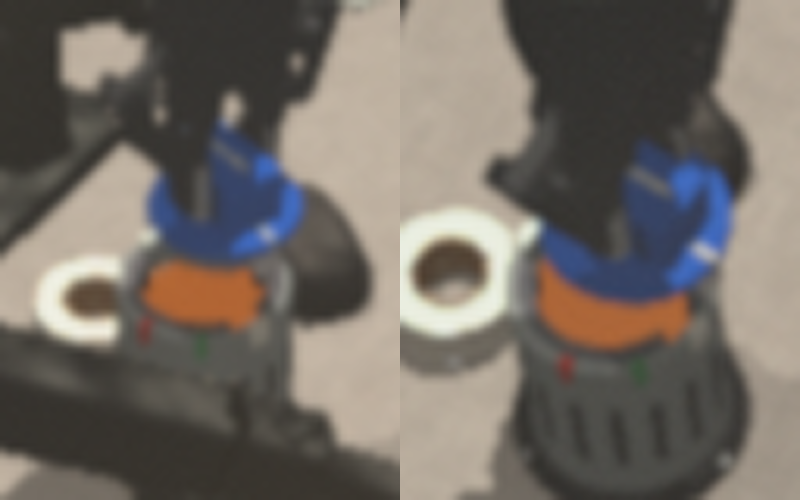

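The lid hovers about 45 mm above the rim but short in x by 18 mm, because some of that row was not reached. Move the rest and check the joints.

Emit:
{"op": "send_rows", "data": {"series": [[1, [0.15, 0, 0], 0], [1, [0.15, 0, 0], 0], [1, [0, 0, 0], -0.03], [1, [0, 0, 0], 0]]}}

```text
time_s: 8.95
ee_pos: [0.6673, 0.0997, 0.1883]
eef_rot: [-3.139, -0.002, 0.255]
contact_force: [-0.3, -0.6, -0.8]
opening: 0.39
grasp_force: 59.8
```

Run:
```python
from h import *
plan(.6682,.1003,.15,14.7); print(r.observe()["joint_positions"].round(3))
```

```text
t 8.95 tcp [0.6673 0.0997 0.1883] rpy [-1.7983e+02 -1.3000e-01  1.4590e+01] open 0.39 grip 59.8 F [-0.3 -0.6 -0.8] M [-0.01 -0.03 -0.04]
units tool-xyz [ 0.01751412 -0.00508375  0.63806263] turn units -0.013929752479125312
[-0.206  0.921  0.031  1.12  -0.031  1.099 -1.49 ]
```

Emit:
{"op": "send_rows", "data": {"series": [[1, [0.015, 0, 0.3], -0.01], [1, [0, 0, 0.25], 0], [1, [0, 0, 0.08], 0], [1, [0, 0, 0], 0], [1, [0, 0, 0], 0]]}}

```text
time_s: 9.57
ee_pos: [0.6686, 0.1002, 0.1507]
eef_rot: [-3.139, -0.003, 0.256]
contact_force: [-0.7, 0.0, -0.9]
opening: 0.388
grasp_force: 59.8
```

```bash
python3 rel.py r2
python3 - <<'E'
from h import *
f=dict(np.load("r2_wrist.npz")); s=r.observe(); w=s["eef_rot"][2]; p=s["ee_pos"]
P=cloud(f)-p; X=P@[np.cos(w),np.sin(w),0]; Y=P@[np.sin(w),-np.cos(w),0]; Zw=P[...,2]+p[2]
hs=cv2.cvtColor(f["pixels"],cv2.COLOR_BGR2HSV)
b=(hs[...,0]>100)&(hs[...,0]<130)&(hs[...,1]>100); rho=np.hypot(X,Y)
fl=b&(rho<.05)&(abs(Zw-p[2]+.002)<.004); print("flange z",np.median(Zw[fl]))
rim=(rho<.055)&(abs(Zw-.12)<.005)&~b; print("rim z",np.median(Zw[rim]),rim.sum())
def outer(m):
    th=np.degrees(np.arctan2(Y,X)); o=[]
    for t in range(-150,151,5):
        k=m&(abs(th-t)<2.5)
        if k.sum()>15: i=np.argsort(rho[k])[-4:]; o.append([X[k][i].mean(),Y[k][i].mean()])
    return np.array(o)
for n,m in(("flange",fl),("rim",rim)):
    o=outer(m); print(n,len(o),circ(o)); 
wh=(hs[...,1]<60)&(hs[...,2]>120)
for n,m in(("flange mark",wh&(abs(Zw-p[2]+.002)<.006)&(rho>.025)&(rho<.042)),("rim mark",wh&(abs(Zw-.12)<.006)&(rho>.03)&(rho<.055)&(abs(Y)<.02))):
    if m.sum(): print(n,m.sum(),X[m].mean().round(4),Y[m].mean().round(4))
E
```

```text
t 9.57 tcp [0.6686 0.1002 0.1507] rpy [-1.7983e+02 -1.6000e-01  1.4660e+01] open 0.388 grip 59.8 F [-0.7  0.  -0.9] M [-0.02  0.02 -0.06]
units tool-xyz [-0.00560093 -0.0023782   0.01186957] turn units 0.007500620744480102
scene blue 237 rim 147
  blue z [0.1427 0.1524 0.1827]
  crop origin 224 150
side blue 335 rim 221
  blue z [0.1454 0.1517 0.1827]
  crop origin 209 156
wrist blue 17907 rim 3729
  blue z [0.148  0.18   0.2237]
flange z 0.14921265716905446
rim z 0.12051862745090958 3733
flange 41 (array([ 0.00038334, -0.00043933]), np.float64(0.03881088979020596), 41)
rim 36 (array([0.00117562, 0.00026112]), np.float64(0.04556657108604467), 36)
flange mark 193 0.0307 -0.0036
rim mark 1033 0.0415 0.0031
```

View pics/r2w.png

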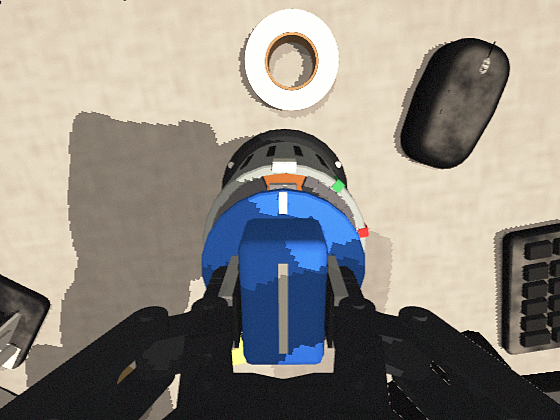

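The wrist view shows the lid over the mouth, its mark (283,203) in line with the slot (284,180) and white mark (284,167). The rim centre is only about 0.8 mm off, so I'll correct that and lower.

Emit:
{"op": "send_rows", "data": {"series": [[1, [0.013, 0.012, 0], 0], [1, [0, 0, 0.07], 0], [1, [0, 0, 0.07], 0], [1, [0, 0, 0.04], 0], [1, [0, 0, 0], 0]]}}

```text
time_s: 10.35
ee_pos: [0.6692, 0.0997, 0.1391]
eef_rot: [-3.139, -0.002, 0.256]
contact_force: [0.0, 0.4, -0.8]
opening: 0.389
grasp_force: 59.8
```

Emit:
{"op": "send_rows", "data": {"series": [[1, [0, 0, 0.05], 0], [1, [0, 0, 0.05], 0], [1, [0, 0, 0.05], 0], [1, [0, 0, 0], 0]]}}

```text
time_s: 10.85
ee_pos: [0.6692, 0.0997, 0.13]
eef_rot: [-3.139, -0.002, 0.256]
contact_force: [-0.6, 0.6, -0.6]
opening: 0.387
grasp_force: 59.8
```

Emit:
{"op": "send_rows", "data": {"series": [[1, [0, 0, 0.03], 0], [1, [0, 0, 0.02], 0], [1, [0, 0, 0.01], 0], [1, [0, 0, 0], 0]]}}

```text
time_s: 11.35
ee_pos: [0.6693, 0.0998, 0.1269]
eef_rot: [-3.139, -0.002, 0.256]
contact_force: [-1.9, 0.1, 3.1]
opening: 0.389
grasp_force: 60.2
```

Emit:
{"op": "send_rows", "data": {"series": [[1, [0, 0, 0.01], 0], [1, [0, 0, 0], 0], [1, [0, 0, 0], 0]]}}

```text
time_s: 11.72
ee_pos: [0.6694, 0.0998, 0.1269]
eef_rot: [-3.139, -0.003, 0.256]
contact_force: [-4.8, -0.4, 11.3]
opening: 0.385
grasp_force: 61.3
```

```bash
python3 -c "
from h import *
plan(.6692,.0997,.126,14.7-40)"
```

```text
t 11.72 tcp [0.6694 0.0998 0.1269] rpy [-1.7983e+02 -1.5000e-01  1.4660e+01] open 0.385 grip 61.3 F [-4.8 -0.4 11.3] M [-0.34  1.01 -0.08]
units tool-xyz [-0.00351938  0.00153481  0.01492918] turn units 4.9952466046137864
```

Emit:
{"op": "send_rows", "data": {"series": [[1, [0, 0, -0.006], 0], [1, [0, 0, 0], 0.4], [1, [0, 0, 0], 0.5], [1, [0, 0, 0], 0.5], [1, [0, 0, 0], 0.5], [1, [0, 0, 0], 0.5], [1, [0, 0, 0], 0], [1, [0, 0, 0], 0]]}}

```text
time_s: 12.72
ee_pos: [0.6698, 0.1002, 0.127]
eef_rot: [-3.137, -0.002, -0.077]
contact_force: [1.7, 1.5, 6.3]
opening: 0.389
grasp_force: 60.8
```

```bash
python3 -c "
from h import *
plan(.6692,.0997,.127,14.7-40)"
```

```text
t 12.72 tcp [0.6698 0.1002 0.127 ] rpy [-1.7976e+02 -1.3000e-01 -4.4200e+00] open 0.389 grip 60.8 F [1.7 1.5 6.3] M [ 0.29 -0.35  0.05]
units tool-xyz [-0.00912396  0.00904748 -0.0003128 ] turn units 2.609583591513619
```

Emit:
{"op": "send_rows", "data": {"series": [[1, [0, 0, 0], 0.5], [1, [0, 0, 0], 0.5], [1, [0, 0, 0], 0.5], [1, [0, 0, 0], 0.5], [1, [0, 0, 0], 0.4], [1, [0, 0, 0], 0.15], [1, [0, 0, 0], 0], [1, [0, 0, 0], 0]]}}

```text
time_s: 13.72
ee_pos: [0.67, 0.1001, 0.127]
eef_rot: [-3.137, -0.001, -0.433]
contact_force: [4.8, 2.1, 5.5]
opening: 0.393
grasp_force: 60.7
```

```bash
cat > fin.py <<'E'
from h import *
plan(.6692,.0997,.127,14.7-40)
f=get("wrist"); s=r.observe(); w=s["eef_rot"][2]; p=s["ee_pos"]; cv2.imwrite("pics/fin.png",f["pixels"])
hs=cv2.cvtColor(f["pixels"],cv2.COLOR_BGR2HSV); P=cloud(f); d=np.hypot(P[...,0]-p[0],P[...,1]-p[1]); z=P[...,2]
b=(hs[...,0]>100)&(hs[...,0]<130)&(hs[...,1]>100)&(d<.05)
print("flange z",np.median(z[b&(z<.135)]).round(4),"top z",np.median(z[b&(z>.14)&(z<.17)]).round(4))
L=(hs[...,1]<70)&(hs[...,2]>90)&(d<.028)&(abs(z-.157)<.006); n,l,st,ce=cv2.connectedComponentsWithStats(L.astype(np.uint8)); i=1+st[1:,4].argmax()
v,u=np.nonzero(l==i); q=np.array([ray(f,a,c,.157)[:2] for a,c in zip(u,v)]); g=cv2.fitLine((q*1000).astype(np.float32),2,0,.1,.1).ravel(); print("line",st[i,4],q.mean(0).round(4),np.degrees(np.arctan2(g[1],g[0])))
for nme,m in (("green",(abs(hs[...,0].astype(int)-60)<20)&(hs[...,1]>90)),("red",((hs[...,0]<8)|(hs[...,0]>172))&(hs[...,1]>120)),("white",(hs[...,1]<60)&(hs[...,2]>120))):
    k,l,st,ce=cv2.connectedComponentsWithStats((m&(d<.056)&(d>.028)&(abs(z-.12)<.012)).astype(np.uint8))
    for i in range(1,k):
        if st[i,4]>15: q=ray(f,*ce[i],.12); print(nme,st[i,4],ce[i].round(0),q[:2].round(4),"ang",np.degrees(np.arctan2(q[1]-p[1],q[0]-p[0])).round(1))
E
python3 fin.py
```

```text
t 13.72 tcp [0.67   0.1001 0.127 ] rpy [-1.7971e+02 -7.0000e-02 -2.4810e+01] open 0.393 grip 60.7 F [4.8 2.1 5.5] M [ 0.43 -0.92  0.18]
units tool-xyz [-0.00921688  0.01246752  0.00041368] turn units 0.06106770393270011
flange z 0.1257 top z 0.1574
line 850 [0.6701 0.1003] -24.363665
green 184 [285. 176.] [0.7099 0.0811] ang -25.5
red 156 [346. 199.] [0.6883 0.0598] ang -65.6
white 1124 [239. 195.] [0.7106 0.1044] ang 6.0
white 628 [317. 187.] [0.6991 0.07  ] ang -46.0
white 176 [282. 202.] [0.699  0.0874] ang -23.8
white 783 [365. 238.] [0.6664 0.0586] ang -95.0
```

View pics/fin.png

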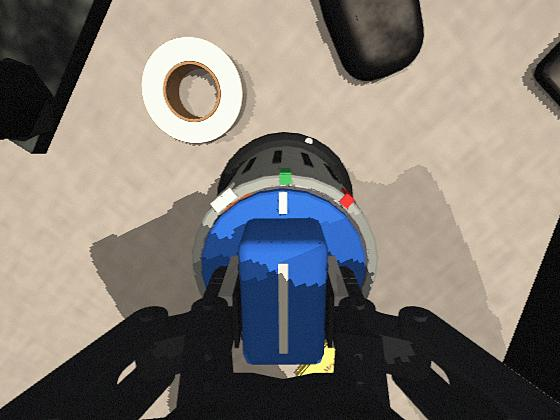

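The lid's line (283,203) points within about 1° of the green mark (285,178), and the flange is at z 0.1257, so it is fully home. One small final turn and hold.

Emit:
{"op": "send_rows", "data": {"series": [[1, [0, 0, 0], 0.1], [1, [0, 0, 0], 0], [1, [0, 0, 0], 0], [1, [0, 0, 0], 0], [1, [0, 0, 0], 0], [1, [0, 0, 0], 0]]}}

```text
time_s: 14.52
ee_pos: [0.6701, 0.1001, 0.127]
eef_rot: [-3.137, -0.001, -0.447]
contact_force: [5.5, 2.8, 5.1]
opening: 0.387
grasp_force: 60.7
```

```bash
python3 fin.py && python3 -c "
from h import *
print(r.sign_off())"
```

```text
t 14.53 tcp [0.6701 0.1001 0.127 ] rpy [-1.7971e+02 -7.0000e-02 -2.5610e+01] open 0.387 grip 60.7 F [5.5 2.8 5.1] M [ 0.29 -1.    0.23]
units tool-xyz [-0.00968412  0.01266884  0.00068398] turn units -0.03856182083745807
flange z 0.1257 top z 0.1574
line 853 [0.6701 0.1003] -25.166937
green 176 [284. 176.] [0.71   0.0811] ang -25.5
red 159 [345. 198.] [0.6882 0.0598] ang -65.7
white 1103 [237. 196.] [0.7106 0.1047] ang 6.5
white 638 [316. 187.] [0.6991 0.0699] ang -46.2
white 176 [282. 202.] [0.6988 0.0869] ang -24.7
white 788 [365. 237.] [0.6663 0.0586] ang -95.2
the job is handed in; nothing more can be done
None
```

The lid is fully home on the canister and twisted so its white line is within about 1° of the green vent marks; the gripper is still holding it there, and I handed the job in at 14.5 s.

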